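# Release the slide-out parts tray, push it home and bolt it

## Robot

A 6-joint arm with a two-finger parallel gripper is mounted at the origin on a cart in front of the work surface, level with it; the furniture and walls round the work are solid. World frame = base frame: x ahead of the robot, y to its left, z up, the work surface at z = 0. Lengths are in mm, angles in rad, forces in N, time in s.
With the tool pointing down it reaches from about 350 to 875 mm from the base axis. Payload 4.2 kg.
Tool frame: the origin (TCP) lies at the very end of the fingers, on their centre line; the grasp point (between the pads) lies 19 mm behind it; z points along the fingers, y is the line along which they close (so a half turn about z gives the same grasp; the last joint's range is limited). The gripper opens to 85 mm and grips with 20 to 120 N. Pads are 22 mm wide; open, the fingers measure 114 mm over their backs; the gripper's body (76 mm by 85 mm) begins 54 mm behind the grasp point. The pads swing forward as they close: fully open they stand 13 mm farther back than shut.
Start: joints at [-0.959, 0.385, 0.008, 0, -1.194, -0.259], TCP at [215.969, -586.478, 231.312] pointing down, gripper open.
Joint ranges: [-3.14, 3.14], [-1.21, 2.06], [-1.07, 1.41], [-3.16, 2.05], [-2.99, -0.16], [-3.1, 3.1]. Speed limits (rad/s): [2.79, 2.79, 3.14, 3.14, 3.14, 3.14].

## Interface

Orientations are given as a unit quaternion [x, y, z, w].
In Python, from bench import arm gives the robot as it stands. The module is installed in compiled form; this text tells all that it offers.
- The arm moves only by the tool drive_tool, never from a script. Its argument "targets" is a list of rows, each a list of 5 numbers: the closure, from -1 (fully open) to 1 (shut), then the shift along the tool's x, y, z in mm, then the turn about the tool's z in degrees. In form: [[grip, tx, ty, tz, roll], ...]. A call has 1 to 12 rows; each row is the pose to reach, as a shift and turn from the pose commanded when the call began, along the tool's axes at that moment; what a row does not reach only later rows make up. A row lasts 1/10 s, in which the tool goes at most 50 mm and 8.59 degrees, less where a joint would pass 70% of its speed; a pose out of reach is approached as far as the arm can. A call with a gripper value outside its range is refused whole. The fingers move at their own pace and stop on an object; the grip force is fixed at half the most. Time passes only in rows, so rows that repeat a pose let the fingers close. It gives the time, the measured TCP pose, the force, the opening and the grip force at its end, in the units of the state.
- arm.read_state(): the state, without advancing time (a new reading comes with each control period).
- arm.get_image(name): name is "side" or "top" or "wrist"; returns the picture (480x640x3 uint8, blue, green, red); there is no depth.
- arm.camera_params(name): a dict with "fov_y" (degrees; the focal length in pixels is half the picture's height over the tangent of half this angle, whatever the lens; pixels are square), "cx", "cy" (the principal point, pixels), "rvec" (rotation vector, rad) and "tvec" (3), from world to camera coordinates, as OpenCV has them; the wrist camera has in their place "tool_from_camera" (4x4, takes a point from camera to tool coordinates, whose origin is the TCP and whose axes are the flange's). Camera axes: x right, y down, z forward; pixel columns grow to the right and rows downward; lengths in mm; the calibration is good to about 2 mm. The wrist camera is an equidistant fisheye: a pixel r from the principal point sees the ray r / f radians off the axis. A picture is of the moment at which its call begins: read the wrist's pose just before it. camera_params takes no time and is no camera call.
- arm.job_done(): hands the job in; it is judged then, once.
The state is a dict: "clock": time; "joints": joint angles; "joint_vel": joint speeds; "joint_efforts": joint torques, N m; "position": TCP position; "ee_rot": TCP orientation; "contact_force": force on the tool from outside, world axes, zero at the start; "wrist_torque": the same for the moment, N m; "gripper_width": finger opening in mm; "grasp_force": force on a finger pad.
Only numpy, scipy, OpenCV 4.12 (cv2) and the standard library are available. Lean on these libraries where they do the work, as an engineer would, in place of code of your own. Each camera call takes 0.05 s, during which the arm holds its last target. There are 200 camera calls.

## Task

The parts tray of the grey case on the bench is locked in its pulled-out position. Press down the black release tab in front of its front panel, push the tray fully home, then slide the barrel bolt on top of the case all the way across through the tray's keeper lug and swing the bolt's handle down into its notch. Leave the other things on the bench where they are.

Things in the scene. Friction and masses are not known exactly. Their poses are not given: they have to be found in the camera images.
- unit: Grey sheet-steel case, fixed to the bench, 155 mm deep (x), 240 mm wide (y), 85 mm high, open at the front. Origin at bench level, 85 mm behind the front edge and in the middle of the width. Its x points into the case (the tray goes home along +x), y to its left (from the robot), z up; yawed up to 0.25 rad.
- tray (a joint): How far the tray is pulled out, m: 0 = fully home, 0.110 = fully out. Slides along the case's x with about 2.5 N friction and stays where left. While out it is locked: a nose on the release lever stands 1 to 3 mm before a catch on the case. In it are a black tray of screws and a black cover, both fastened.
- panel (a point): Middle of the push area: point on the FRONT face of the tray's grey front panel (12 mm thick, from 10 mm to 92 mm above the bench), at its top edge, right behind the release tab, 92 mm above the bench, 75 mm to the right of the case's centre line. Moves with the tray. Push here along the case's +x.
- tab (a point): Centre of the top of the black release tab of the slide's lever: a flat pad 60 mm (y) x 26 mm (x) x 5 mm at the right-hand end of the front panel, reaching from 3 to 29 mm before the panel's front face (its centre is 16 mm before it), top 78 mm above the bench when not pressed. Moves with tray and lever.
- lever (a joint): Release lever angle, rad: 0 = up (springs back), 0.18 = fully down. The tab turns about a hinge 78 mm behind its centre: 0.1 rad lowers it 8 mm. Spring 3 N at the start, 9 N at the stop. From 0.10 rad the nose clears the catch: press the tab 10 to 13 mm and keep it down over the first 20 mm of tray travel; later it need not be held. The same fingers can then push the panel.
- bolt (a joint): Barrel bolt on the case's top, a 10 mm steel rod along the case's y, axis 99 mm above the bench and 26 mm behind the case's front edge: 0 = drawn back to the left, 0.045 m = fully across to the right (towards the case's -y; end stop). About 1 N friction, stays where it is left.
- bolt_handle (a joint): Turn of the bolt's handle about the rod, rad: 0 = raised, leaning 0.61 rad from upright to the case's front; grows as it swings forward and down; 0.96 = level, out over the front edge (stop). Stays where left (0.4 N at the ball). A rail stops it beyond about 0.2 rad except at a 16 mm wide notch for the 8 mm stem, at the fully-across end of the bolt's travel.
- ball (a point): Centre of the steel ball, 18 mm across, at the end of the bolt's handle, 60 mm from the rod's axis. With the handle raised it is about 148 mm above the bench, with the handle down 99 mm, and 22 mm before the closed front panel's face. The handle sits 85 mm left of the case's centre line when the bolt is drawn back, 40 mm left when it is across. Moves with bolt and handle.
- notch (a point): Centre of the notch in the bolt's front rail, at the height of the rod's axis (99 mm above the bench); rail 6 mm thick, its top 3 mm above this point. Fixed to the case.
- lug (a point): Centre of the hole in the keeper lug, a steel loop 8 mm thick on top of the tray's front panel (top 112 mm above the bench). The bolt passes through it only when the tray is home to within about 5 mm. Moves with the tray.
- multimeter: Grey-black hand multimeter lying on the bench, 132 x 68 x 40 mm, origin centre of its underside; leave alone.
- flux_bottle: Small white bottle with a red pointed cap, 36 mm across, 108 mm high, origin centre of its underside; leave alone.
- tape_roll: Tan tape roll lying flat, 86 mm across, 18 mm high, origin centre of its underside; leave alone.

How it is judged (in metres and radians):
On the way, in this order (a step that is already met when the one before it is completed fails the run):
1. the release lever is pressed while the tray is still pulled out (value of joint lever above 0.08 rad and value of joint tray above 0.08 m), for 0.05 s.
2. the tray is fully home (within 6 mm) (value of joint tray below 0.006 m), for 0.1 s.
3. the bolt is across, through the lug of the tray (value of joint bolt above 0.035 m and value of joint tray below 0.006 m), for 0.1 s.
At the end, for the whole second after the job is handed in: The tray is home to within 6 mm with its release lever sprung back up (under 0.04 rad), the bolt is across by more than 35 mm of its 45 mm, and its handle is turned down into the notch by more than 0.7 of its 0.96 rad (all of step 3 and value of joint bolt_handle above 0.7 rad and value of joint lever below 0.04 rad); the robot touches nothing.
It fails at once if the multimeter is shifted by more than 30 mm (distance of multimeter from where it was at the start of the episode above 0.03 m).
It fails at once if the bottle is shifted or tipped (distance of flux_bottle from where it was at the start of the episode above 0.03 m or angle between flux_bottle's own z axis and vertical above 0.6 rad).
It fails at once if the tape roll is shifted by more than 30 mm (distance of tape_roll from where it was at the start of the episode above 0.03 m).
It also fails if it takes over 48 s, if anything falls off the work surface, if the arm or the gripper's body presses on something with over 40 N, if the wrist force passes 120 N, or if a joint passes its speed limit or range.

## Working session

There is one attempt and no reset: what is moved stays moved. The work goes in short steps, Python scripts to look and compute and a tool call to move; the robot and the scene stay as the last step left them, time stands still between calls to the robot, and variables do not carry over. Pictures are saved under pics/ and viewed, at most 10 in all, crops included, and the job is handed in when it is done.

Besides the shell and the picture viewer there is one more tool, called after "Request:" in YAML: its name, and indented under it one key for each argument. drive_tool: Moves the arm, as the interface text tells. Its arguments: {"type":"object","properties":{"targets":{"type":"array","items":{"type":"array","items":{"type":"number"}}}},"required":["targets"]}

```bash
mkdir -p pics
python3 - <<'E'
from bench import arm
import cv2
s=arm.read_state();print(s)
for n in("top","side","wrist"):
    cv2.imwrite(f"pics/{n}0.png",arm.get_image(n));print(n,arm.camera_params(n))
E
```

```text
{'clock': 0.0, 'joints': array([-9.59417903e-01,  3.85540674e-01,  6.62985817e-03, -5.12218565e-04,
       -1.19397551e+00, -2.58592096e-01]), 'joint_vel': array([-0.00136052, -0.0005745 ,  0.00058165, -0.00223544, -0.00169612,
        0.00016367]), 'joint_efforts': array([ 4.41720908e-05, -3.92291272e+01,  1.88399702e+01,  4.18621391e+00,
       -4.62557116e-03, -2.23628348e-05]), 'position': array([ 215.76433872, -585.95882768,  230.23077367]), 'ee_rot': array([-1.75386730e-01,  9.84499033e-01,  1.04799304e-03, -2.24484133e-04]), 'contact_force': array([-0.03871206, -0.60877221, -0.72063443]), 'wrist_torque': array([-0.05072753,  0.01526557,  0.00970524]), 'grasp_force': 0.0, 'gripper_width': 85.58339909475487}
top {'fov_y': 49.30297948147805, 'cx': 314.57632542440683, 'cy': 243.40294055534451, 'rvec': array([ 2.19579919, -2.21455194,  0.0284026 ]), 'tvec': array([  88.24699908,  505.74376869, 1193.83546752])}
side {'fov_y': 46.06152927463042, 'cx': 310.9580450349263, 'cy': 233.64586962249723, 'rvec': array([ 0.04096207, -2.7016812 ,  1.55093215]), 'tvec': array([ 514.75256375,   40.41418751, 1356.42504654])}
wrist {'fov_y': 65.70646984690485, 'cx': 316.9494248089399, 'cy': 235.7224097768286, 'tool_from_camera': array([[-8.82520943e-04, -9.46855202e-01, -3.21658899e-01,
         8.26605158e+01],
       [ 9.99999610e-01, -8.27832963e-04, -3.06792854e-04,
        -9.01576400e-01],
       [ 2.42085698e-05, -3.21659045e-01,  9.46855564e-01,
        -1.42739773e+02],
       [ 0.00000000e+00,  0.00000000e+00,  0.00000000e+00,
         1.00000000e+00]])}
```

View pics/top0.png

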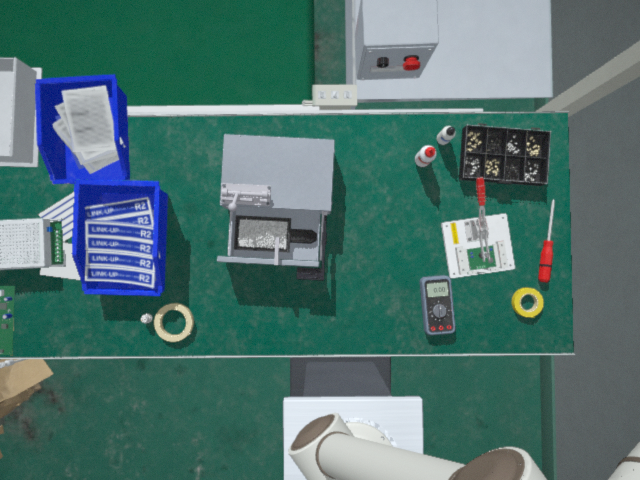

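View pics/side0.png

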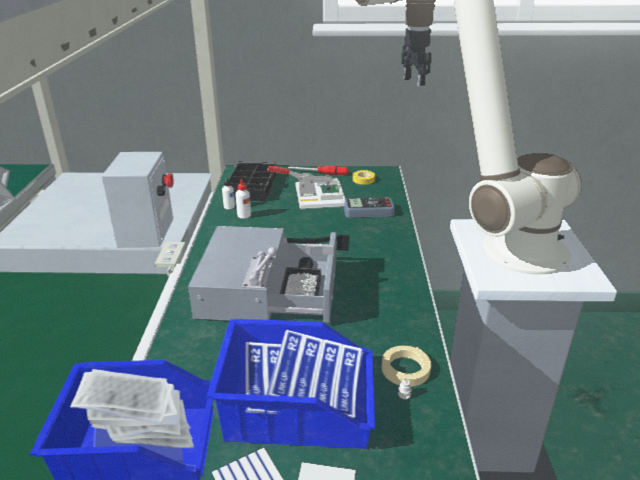

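The top view shows the case at about (225–334, 135–210), with the tray's front panel along row ~260 and the tab near (310, 271). The side view agrees. I'll zoom in on the top view.

```bash
cat > h.py <<'E'
import numpy as np,cv2
from bench import arm
from scipy.spatial.transform import Rotation as R
def cam(n):
    p=arm.camera_params(n);f=240/np.tan(np.radians(p["fov_y"]/2))
    K=np.array([[f,0,p["cx"]],[0,f,p["cy"]],[0,0,1]]);return K,R.from_rotvec(p["rvec"]).as_matrix(),p["tvec"]
def atz(n,uv,z):
    K,Rm,t=cam(n);d=Rm.T@np.linalg.solve(K,[*uv,1]);c=-Rm.T@t;return c+d*(z-c[2])/d[2]
def proj(n,P):
    K,Rm,t=cam(n);q=(K@(Rm@np.atleast_2d(P).T+t[:,None])).T;return q[:,:2]/q[:,2:]
E
python3 - <<'E'
import cv2
a=cv2.imread("pics/top0.png")[125:290,200:350]
a=cv2.resize(a,None,fx=3.6,fy=3.6,interpolation=cv2.INTER_CUBIC)
cv2.imwrite("pics/topc.png",a)
E
```

```text
(no output)
```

View pics/topc.png

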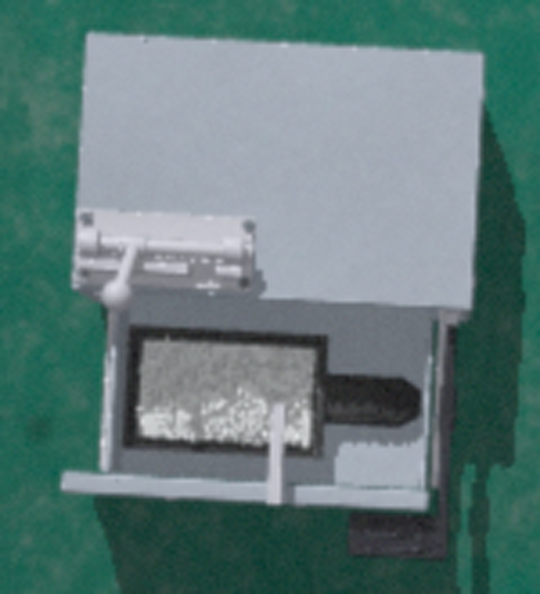

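The crop shows the case-top corners at (87,33), (484,53), (472,311) and (75,290), the panel's front edge from (62,490) to (427,510), the tab at about (349–447, 518–557), and the ball at (117,292). Next I fit the case pose.

Run:
```python
from h import *
from scipy.optimize import least_squares
g=lambda u,v:np.array([200+u/3.6,125+v/3.6])
W=lambda p,P:np.c_[p[0]+np.cos(p[2])*P[:,0]-np.sin(p[2])*P[:,1],p[1]+np.sin(p[2])*P[:,0]+np.cos(p[2])*P[:,1],P[:,2]]
C=np.array([[70,120,85],[70,-120,85],[-85,-120,85],[-85,120,85]])
uv=np.array([g(87,33),g(484,53),g(472,311),g(75,290)])
r=least_squares(lambda p:(proj("top",W(p,C))-uv).ravel(),[600,0,0]);p=r.x
print(p,r.fun.round(1))
for nm,q,z in(("ball",(117,292),148),("panL",(62,490),92),("panR",(427,510),92),("tabFL",(348,555),78),("tabFR",(447,558),78),("lugF",(274,503),112)):
    w=atz("top",g(*q),z);d=w[:2]-p[:2];c,s=np.cos(p[2]),np.sin(p[2])
    print(nm,w.round(),"case",(c*d[0]+s*d[1]).round(1),(-s*d[0]+c*d[1]).round(1))
print(R.from_quat(arm.read_state()["ee_rot"]).as_matrix().round(3))
```

```text
[ 6.65158958e+02  1.61726057e+02 -5.84426971e-02] [-0.1  0.1  0.5 -0.   0.3 -0.2 -0.7  0.1]
ball [580. 250. 148.] case -90.5 82.9
panL [468. 292.  92.] case -204.4 118.3
panR [454.  75.  92.] case -205.4 -98.4
tabFL [428. 123.  78.] case -235.0 -52.5
tabFR [425.  64.  78.] case -233.8 -111.9
lugF [459. 165. 112.] case -205.5 -9.2
[[-0.938 -0.345 -0.001]
 [-0.345  0.938  0.001]
 [ 0.     0.002 -1.   ]]
```

```bash
cat >> h.py <<'E'
P0=np.array([665.16,161.73]);YAW=-.0584
def w(x,y,z):
    c,s=np.cos(YAW),np.sin(YAW);return np.array([P0[0]+c*x-s*y,P0[1]+s*x+c*y,z])
def case():
    s=arm.read_state();d=s["position"]-[*P0,0];c,q=np.cos(YAW),np.sin(YAW)
    return np.array([c*d[0]+q*d[1],-q*d[0]+c*d[1],d[2]]).round(1),s["contact_force"].round(1)
def go(x,y,z):
    s=arm.read_state();M=R.from_quat(s["ee_rot"]).as_matrix()
    a=np.degrees(YAW+np.pi-np.arctan2(M[1,0],M[0,0]));print("t",(M.T@(w(x,y,z)-s["position"])).round(1),"roll",-((a+180)%360-180),s["clock"])
E
python3 -c "
from h import *
go(-222,-78,150)"
```

```text
t [-445.3  563.7   81.4] roll 23.550940670807677 0.15
```

Request:
drive_tool:
  targets:
    - [1, -30, 38, 5, 2]
    - [1, -60, 76, 11, 4]
    - [1, -90, 114, 16, 6]
    - [1, -120, 152, 22, 8]
    - [1, -150, 190, 27, 10]
    - [1, -180, 228, 33, 12]
    - [1, -210, 266, 38, 14]
    - [1, -240, 304, 44, 16]
    - [1, -270, 342, 49, 18]
    - [1, -300, 380, 55, 20]
    - [1, -330, 418, 60, 22]
    - [1, -330, 418, 60, 23.5]

```text
clock: 1.35
position: [382.7, -75.9, 171.2]
ee_rot: [0.025, 1.0, 0.0, 0.0]
contact_force: [-0.0, 0.1, 0.7]
gripper_width: 0.0
grasp_force: 0.0
```

```bash
python3 -c "
from h import *
print(case());go(-222,-78,150)"
```

```text
(array([-268.1, -253.8,  171.2]), array([-0. ,  0.1,  0.7]))
t [-47.6 175.3  21.3] roll 0.4895337294813942 1.35
```

Request:
drive_tool:
  targets:
    - [1, -11, 40, 5, 0.5]
    - [1, -22, 80, 10, 0.5]
    - [1, -33, 120, 15, 0.5]
    - [1, -42, 155, 20, 0.5]
    - [1, -47.6, 175, 21, 0.5]
    - [1, -47.6, 175, 21, 0.5]
    - [1, -47.6, 175, 21, 0.5]

```text
clock: 2.05
position: [438.3, 91.2, 149.9]
ee_rot: [0.033, 0.999, -0.0, -0.001]
contact_force: [-1.3, 0.5, 1.0]
gripper_width: 0.3
grasp_force: 0.0
```

```bash
python3 -c "
from h import *
print(case());go(-222,-78,66)
a=arm.get_image('wrist');cv2.imwrite('pics/w1.png',a)
b=arm.get_image('top')[125:290,200:350];cv2.imwrite('pics/t1.png',cv2.resize(b,None,fx=3.6,fy=3.6))
"
```

```text
(array([-222.4,  -83.6,  149.9]), array([-1.3,  0.5,  1. ]))
t [-0.4  5.7 83.9] roll -0.44985578128813586 2.05
```

View pics/w1.png

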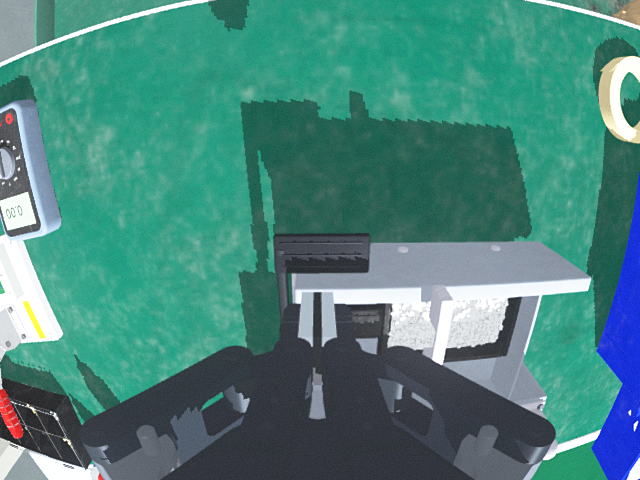

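The wrist view shows the tab's top face at about (275–370, 234–263), the panel's top edge at rows ~243–290, and the fingertips near (317,293). I'll check the tab position from this picture.

```bash
cat >> h.py <<'E'
def watz(uv,z):
    p=arm.camera_params("wrist");f=240/np.tan(np.radians(p["fov_y"]/2));d=np.array(uv)-[p["cx"],p["cy"]];r=np.hypot(*d);th=r/f
    v=np.r_[d/max(r,1e-9)*np.sin(th),np.cos(th)];T=p["tool_from_camera"];s=arm.read_state();M=R.from_quat(s["ee_rot"]).as_matrix()
    o=M@T[:3,3]+s["position"];v=M@T[:3,:3]@v;X=o+v*(z-o[2])/v[2];e=X-[*P0,0];c,q=np.cos(YAW),np.sin(YAW)
    return np.array([c*e[0]+q*e[1],-q*e[0]+c*e[1],z]).round(1)
E
python3 -c "
from h import *
for q,z in(((275,235),78),((369,234),78),((369,262),78),((587,278),92),((587,291),92),((375,272),92)): print(q,watz(q,z))"
```

```text
(275, 235) [-232.5 -110.7   78. ]
(369, 234) [-232.5  -53.    78. ]
(369, 262) [-213.9  -52.3   78. ]
(587, 278) [-201.6  113.9   92. ]
(587, 291) [-190.6  117.7   92. ]
(375, 272) [-213.3  -50.5   92. ]
```

Request:
drive_tool:
  targets:
    - [1, -1, 5, 35, 0]
    - [1, -1, 5, 60, 0]
    - [1, -1, 5, 68, 0]
    - [1, -1, 5, 75, 0]
    - [1, -1, 5, 80, 0]
    - [1, -1, 5, 84, 0]
    - [1, -1, 5, 84, 0]
    - [1, -1, 5, 84, 0]
    - [1, -1, 5, 84, 0]

```text
clock: 3.05
position: [440.0, 95.8, 67.9]
ee_rot: [0.033, 0.999, -0.0, 0.0]
contact_force: [-2.8, -3.6, 8.2]
gripper_width: -0.1
grasp_force: 4.1
```

```bash
python3 -c "
from h import *
print(case());go(-108,-78,66)
b=arm.get_image('side')[200:350,150:350];cv2.imwrite('pics/s1.png',cv2.resize(b,None,fx=4,fy=4))
"
```

```text
(array([-220.9,  -79. ,   67.9]), array([-2.8, -3.6,  8.2]))
t [-112.9    1.9    1.9] roll -0.44167858864608434 3.05
```

View pics/s1.png

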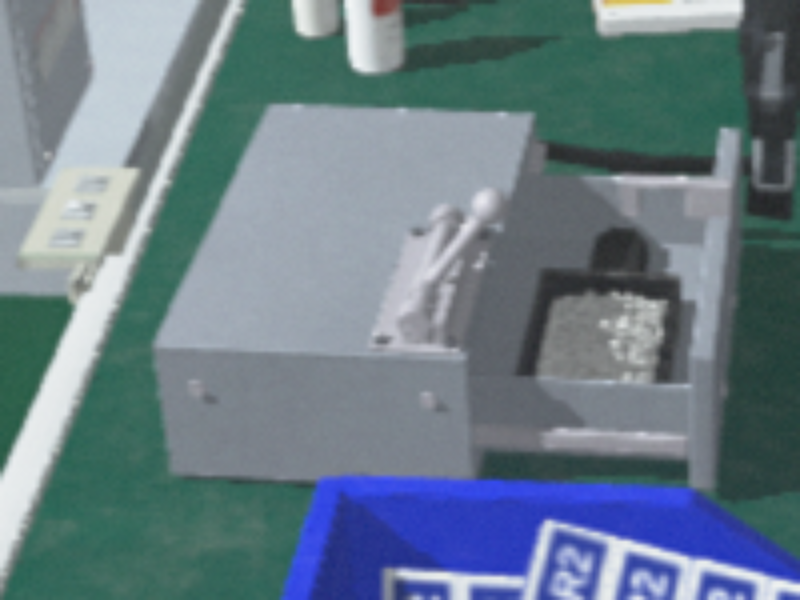

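The fingers stand on the tab in front of the panel, reading about 8 N. I'll press slightly more, then push.

Request:
drive_tool:
  targets:
    - [1, 0, 0, 2, 0]
    - [1, 0, 0, 2, 0]
    - [1, -4, 0, 2, 0]
    - [1, -8, 0, 2, 0]
    - [1, -14, 0, 2, 0]
    - [1, -20, 0, 2, 0]
    - [1, -28, 0, 2, 0]
    - [1, -36, 0, 2, 0]
    - [1, -44, 0, 2, 0]
    - [1, -52, 1, 2, 0]
    - [1, -52, 1, 2, 0]

```text
clock: 4.2
position: [493.8, 93.4, 66.5]
ee_rot: [0.033, 0.999, -0.0, 0.001]
contact_force: [-0.4, -5.7, 8.0]
gripper_width: -0.1
grasp_force: 4.1
```

```bash
python3 -c "
from h import *
print(case());go(-108,-78,66)
b=arm.get_image('top')[125:290,200:350];cv2.imwrite('pics/t2.png',cv2.resize(b,None,fx=3.6,fy=3.6))
"
```

```text
(array([-167.1,  -78.3,   66.5]), array([-0.4, -5.7,  8. ]))
t [-59.1   0.7   0.7] roll -0.43101539532779043 4.2
```

View pics/t2.png

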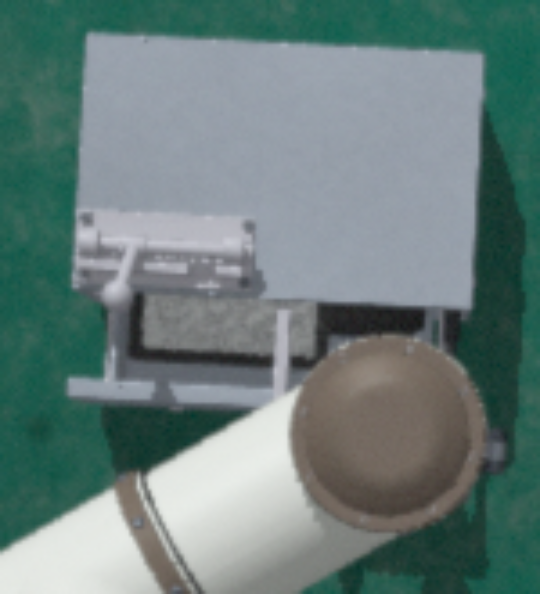

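The tray has moved in: the panel's left edge is now at crop row ~397, against 490 before. I'll keep pushing.

Request:
drive_tool:
  targets:
    - [1, -10, 0, 2, 0]
    - [1, -20, 0, 2, 0]
    - [1, -30, 0, 2, 0]
    - [1, -38, 0, 2, 0]
    - [1, -46, 0, 2, 0]
    - [1, -51, 1, 2, 0]
    - [1, -55, 1, 2, 0]
    - [1, -58, 1, 2, 0]
    - [1, -60, 1, 2, 0]
    - [1, -62, 1, 2, 0]
    - [1, -62, 1, 2, 0]
    - [1, -62, 1, 2, 0]

```text
clock: 5.45
position: [549.7, 89.8, 64.6]
ee_rot: [0.033, 0.999, -0.001, -0.004]
contact_force: [-14.0, 0.8, 17.5]
gripper_width: -0.5
grasp_force: 10.1
```

```bash
python3 -c "
from h import *
print(case())"
```

```text
(array([-111.1,  -78.6,   64.6]), array([-14. ,   0.8,  17.5]))
```

The stop shows as 14 N against 2.5 N friction. I'll back off, rise and look.

Request:
drive_tool:
  targets:
    - [1, 9, 0, -5, 0]
    - [1, 12, 0, -30, 0]
    - [1, 12, 0, -75, 0]
    - [1, 12, 0, -125, 0]
    - [1, 5, 45, -140, 0]
    - [1, 0, 90, -140, 0]
    - [1, -5, 135, -140, 0]
    - [1, -10, 175, -140, 0]
    - [1, -12, 200, -140, 0]
    - [1, -12, 200, -140, 0]
    - [1, -12, 200, -140, 0]

```text
clock: 6.55
position: [579.2, 290.2, 202.8]
ee_rot: [0.033, 0.999, 0.0, 0.0]
contact_force: [0.9, 0.0, 0.6]
gripper_width: -0.2
grasp_force: 0.0
```

```bash
python3 -c "
from h import *
print(case());go(-93,116,136)
a=arm.get_image('wrist');cv2.imwrite('pics/w2.png',a)
b=arm.get_image('side')[200:350,150:350];cv2.imwrite('pics/s2.png',cv2.resize(b,None,fx=4,fy=4))
"
```

```text
(array([-93.3, 123.2, 202.8]), array([0.9, 0. , 0.6]))
t [-0.3 -7.2 66.8] roll -0.4065537300810149 6.55
```

View pics/w2.png

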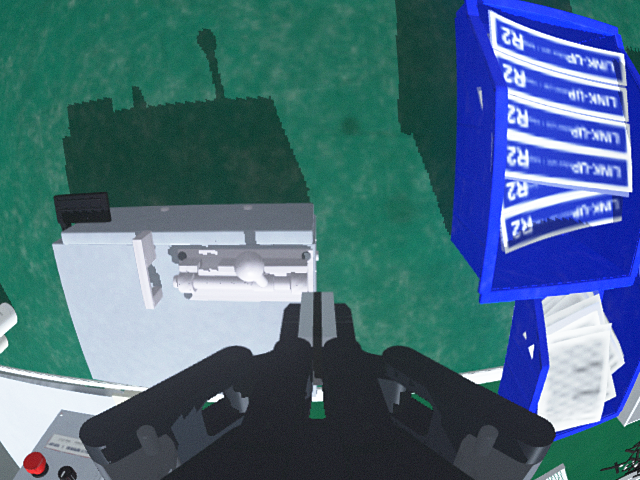

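The tray looks home: the lug at (147,270) lines up with the bolt rod at (175–310, 285), and the tab is up at (82,208). The ball is at (250,266). Checking in numbers:

```bash
python3 -c "
from h import *
for q,z in(((250,266),148),((314,204),92),((66,231),92),((60,243),85),((180,205),92),((133,233),112),((208,258),102)): print(q,watz(q,z))"
```

```text
(250, 266) [-90.  82. 148.]
(314, 204) [-112.9  119.4   92. ]
(66, 231) [-95.6 -92.1  92. ]
(60, 243) [ -82.3 -108.5   85. ]
(180, 205) [-114.2   20.8   92. ]
(133, 233) [-99.5 -11.5 112. ]
(208, 258) [-76.3  41.7 102. ]
```

Panel front is at x ≈ -96 and lug front at -99, against -97 and about -101 expected at home, so the tray is home. Now the bolt: go down beside the ball and push.

Request:
drive_tool:
  targets:
    - [1, 1, -5, 40, 0]
    - [1, 1, -6, 66, 0]
    - [1, 1, -12, 66, 0]
    - [1, 1, -18, 66, 0]
    - [1, 1, -24, 66, 0]
    - [1, 1, -30, 66, 0]
    - [1, 1, -36, 66, 0]
    - [1, 1, -42, 66, 0]
    - [1, 1, -48, 66, 0]
    - [1, 1, -54, 66, 0]
    - [1, 1, -58, 66, 0]
    - [1, 1, -58, 66, 0]

```text
clock: 7.85
position: [574.3, 231.5, 136.3]
ee_rot: [0.033, 0.999, -0.0, -0.0]
contact_force: [-0.2, 0.9, 0.4]
gripper_width: 0.1
grasp_force: 0.1
```

```bash
python3 -c "
from h import *
print(case())"
```

```text
(array([-94.8,  64.4, 136.3]), array([-0.2,  0.9,  0.4]))
```

Request:
drive_tool:
  targets:
    - [1, 0, -3, 0, 0]
    - [1, 0, -6, 0, 0]
    - [1, 0, -8, 0, 0]
    - [1, 0, -8, 0, 0]
    - [1, 0, -8, 0, 0]

```text
clock: 8.35
position: [576.0, 229.4, 137.8]
ee_rot: [0.032, 0.999, 0.005, 0.004]
contact_force: [-0.9, 13.1, 2.7]
gripper_width: 0.2
grasp_force: 6.4
```

```bash
python3 -c "
from h import *
print(case())
cv2.imwrite('pics/w3.png',arm.get_image('wrist')[150:450,140:540])"
```

```text
(array([-93. ,  62.3, 137.8]), array([-0.9, 13.1,  2.7]))
```

View pics/w3.png

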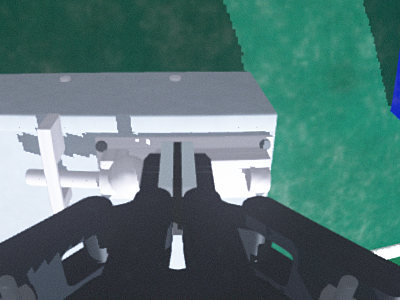

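The bolt is through the lug at its end stop (13 N), and the ball at crop (124,172) lines up with the notch at (124,123). Next I go above the ball.

Request:
drive_tool:
  targets:
    - [1, 0, 6, 0, 0]
    - [1, 0, 12, -2, 0]
    - [1, 1, 14, -20, 0]
    - [1, 1, 14, -38, 0]
    - [1, 2, 0, -38, 0]
    - [1, 2, -16, -38, 0]
    - [1, 2, -16, -38, 0]
    - [1, 2, -16, -30, 0]
    - [1, 2, -16, -24, 0]

```text
clock: 9.3
position: [570.3, 207.7, 158.8]
ee_rot: [0.033, 0.999, -0.0, -0.001]
contact_force: [-0.6, 0.3, -0.5]
gripper_width: -0.0
grasp_force: 0.0
```

```bash
python3 -c "
from h import *
print(case())"
```

```text
(array([-97.4,  40.4, 158.8]), array([-0.6,  0.3, -0.5]))
```

Request:
drive_tool:
  targets:
    - [1, 1, 0, 5, 0]
    - [1, 3, 0, 10, 0]
    - [1, 6, 0, 15, 0]
    - [1, 10, 0, 21, 0]
    - [1, 13, 0, 27, 0]
    - [1, 15, 0, 33, 0]
    - [1, 17, 0, 38, 0]
    - [1, 18, 0, 43, 0]
    - [1, 19, 0, 48, 0]
    - [1, 20, 0, 53, 0]
    - [1, 20, 0, 53, 0]

```text
clock: 10.4
position: [551.2, 209.7, 107.6]
ee_rot: [0.033, 0.999, -0.0, 0.0]
contact_force: [-0.2, -0.5, 2.7]
gripper_width: -0.1
grasp_force: 1.2
```

```bash
python3 -c "
from h import *
print(case())"
```

```text
(array([-116.6,   41.2,  107.6]), array([-0.2, -0.5,  2.7]))
```

Tip at z ≈ 108, which means the handle is level. I'll rise, move clear and check.

Request:
drive_tool:
  targets:
    - [1, 0, 0, -20, 0]
    - [1, 0, 0, -60, 0]
    - [1, 20, 0, -100, 0]
    - [1, 60, 0, -110, 0]
    - [1, 70, 0, -110, 0]
    - [1, 70, 0, -110, 0]
    - [1, 70, 0, -110, 0]

```text
clock: 11.1
position: [481.2, 214.3, 216.8]
ee_rot: [0.033, 0.999, -0.0, -0.0]
contact_force: [0.6, 0.6, 0.2]
gripper_width: 0.2
grasp_force: 0.0
```

```bash
python3 -c "
from h import *
print(case())
b=arm.get_image('side')[200:350,150:350];cv2.imwrite('pics/s4.png',cv2.resize(b,None,fx=4,fy=4))"
```

```text
(array([-186.7,   41.7,  216.8]), array([0.6, 0.6, 0.2]))
```

View pics/s4.png

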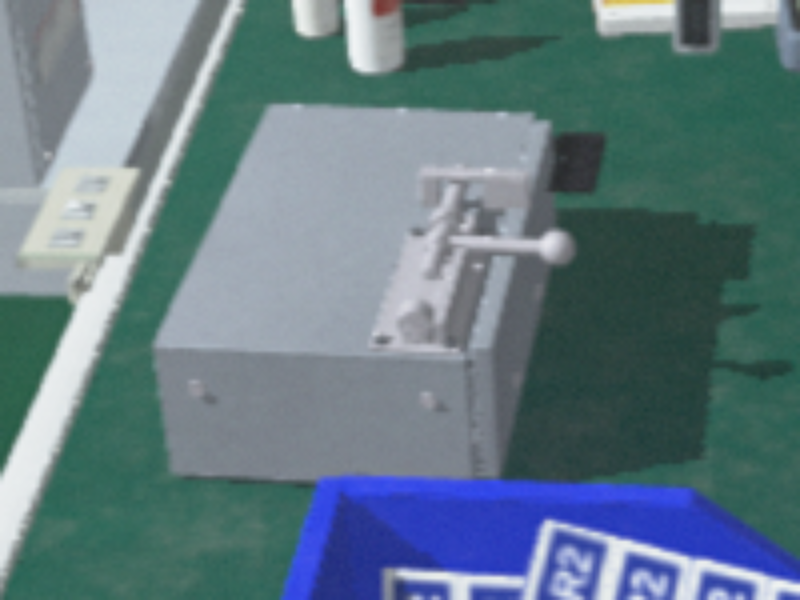

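The tray is flush with the case, the bolt is through the lug, the handle is level in the notch with the ball at (557,247), and the tab is up at (578,160). The arm is clear.

```bash
python3 -c "
from bench import arm
print(arm.job_done())"
```

```text
the job is handed in; nothing more can be done
None
```

The job is handed in at about 11 s on the robot's clock, verdict not shown; the last picture shows the tray home with its release tab up, the bolt through the lug, the handle down in its notch and the arm clear.

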